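# Turn a tester's clamp jaw over in a clamshell turnover fixture

## Robot

A 7-joint arm with a two-finger parallel gripper is mounted at the origin on the work surface. World frame = base frame: x ahead of the robot, y to its left, z up, the work surface at z = 0. Lengths are in m, angles in rad, forces in N, time in s.
With the tool pointing down it reaches from about 0.425 to 0.925 m from the base axis. Payload 6.8 kg.
Tool frame: the origin (TCP) lies on the centre line of the jaws, within the pads' length; the fingertips stand 8 mm ahead of it and the grasp point (between the pads) lies 11 mm behind it (bot.tips_ahead is the distance from the TCP to the fingertips, in m); z points along the fingers, y is the line along which they close (so a half turn about z gives the same grasp; the last joint's range is limited). The gripper opens to 85 mm and grips with 20 to 120 N. Pads are 22 mm wide; open, the fingers measure 114 mm over their backs; the gripper's body (76 mm by 85 mm) begins 54 mm behind the grasp point. The pads swing forward as they close: fully open they stand 13 mm farther back than shut.
Start: joints at [-1.423, 0.477, 0.022, 1.555, -0.011, 1.109, -0.083], TCP at [0.171, 0.653, 0.239] pointing down, gripper open.
Joint ranges: [-2.96, 2.96], [-0.34, 2.1], [-1.41, 1.46], [0.24, 2.44], [-1.37, 4.51], [0.17, 1.92], [-2.96, 2.96]. Speed limits (rad/s): [2.39, 2.39, 3.14, 3.14, 3.14, 3.14, 3.14].

## Interface

Orientations are given as a unit quaternion [w, x, y, z].
In Python, from station import bot gives the robot as it stands.
- The arm moves only by the tool send_rows, never from a script. Its argument "deltas" is text: rows parted by semicolons, each of 4 numbers parted by spaces: the shift along the tool's x, y, z in m, then the turn about the tool's z in degrees. In form: x y z spin; .... A call has 1 to 5 rows; each row is the pose to reach, as a shift and turn from the pose commanded when the call began, along the tool's axes at that moment; what a row does not reach only later rows make up. A row lasts 1/10 s, in which the tool goes at most 50 mm and 8.59 degrees, less where a joint would pass 70% of its speed; a pose out of reach is approached as far as the arm can. A call with a gripper value outside its range is refused whole. "claw" is the opening, from 0 (shut) to 1 (fully open), set as the call begins (left out, the last holds). The fingers move at their own pace and stop on an object; "force" is the grip in N (left out, the last holds). Time passes only in rows, so rows that repeat a pose let the fingers close. It gives the time, the measured TCP pose, the force, the opening and the grip force at its end, in the units of the state.
- bot.get_obs(): the state, without advancing time (a new reading comes with each control period).
- bot.read_camera(name): name is "side" or "top" or "wrist"; returns a dict with "img" (384x512x3 uint8, red, green, blue), "depth" (384x512 float32, m along the optical axis (not along the pixel's ray), 0 where there is no reading), "fx", "fy", "cx", "cy" (pixels), "camera_from_world" (4x4, takes a point from world to camera coordinates). Camera axes: x right, y up, looking along -z (the intrinsics and any distortion apply to the point x, -y, -z); pixel columns grow to the right and rows downward; lengths in m; the calibration is good to about 2 mm. The wrist camera is an equidistant fisheye: a pixel r from the principal point sees the ray r / f radians off the axis. A picture is of the moment at which its call begins.
- bot.hand_in(): hands the job in; it is judged then, once.
Trained networks look in a picture, given as the dict that the camera call returned (one of the last four; its "shot" number tells which), for a name from the list of things; names that differ only in an ending like _2 or _b are one class to them, and where a whole thing is asked for, a point or a joint stands for the part that bears it (a point fixed in the world has none). Each returns a list of dicts, best first, with "confidence" (0 to 1); they miss things now and then, are a little off and sometimes report something else, mostly with a low value. They report only what shows in the picture. A call takes as long as a camera call. They do not tell look-alikes from the thing itself.
- bot.masks_of(picture, query): "mask" (384x512 bool, what is visible of it).
- bot.landmark_of(picture, query): "xyz" ([x, y, z] in m, in world coordinates, good to about 4 mm: a listed point, or the origin of a listed thing).
The state is a dict: "t": time; "q": joint angles; "joint_vel": joint speeds; "joint_torque": joint torques, N m; "eef_pos": TCP position; "tool_rot": TCP orientation; "contact_force": force on the tool from outside, world axes, zero at the start; "torque": the same for the moment, N m; "gripper_width": opening from 0.0 (shut) to 1.0 (fully open); "grasp_force": force on a finger pad.
Only numpy, scipy, OpenCV 4.12 (cv2) and the standard library are available. Lean on these libraries where they do the work, as an engineer would, in place of code of your own. Each camera call takes 0.05 s, during which the arm holds its last target. There are 200 camera calls.

## Task

Turn the gold clamp jaw over with the turnover fixture: lay the jaw, ridged grip face up, fully down in the nest of the open leaf, swing the leaf by its red bar all the way over onto the blue receiver, then swing it all the way back open, so that the jaw stays lying flat in the receiver with its bolt holes up. Never let the leaf fall or slam, either way, and leave the other things on the table where they are.

Things in the scene. Friction and masses are not known exactly. Their poses are not given: they have to be found in the camera images.
- jaw_center (a point): Centre (half-way up) of the clamp jaw, a loose gold metal block 100 mm long (x) by 50 wide (y) by 36 thick (z), 0.3 to 0.6 kg. Its z axis points out of the grip face (dark insert with 9 steel ridges), up at the start; the opposite face has two black bolt holes 20 mm across. Either end may go either way round in the nests. Grip it across its width at mid-length.
- fixture: Fixed turnover fixture: dark base plate 170 mm (x) by 270 mm (y), 10 mm thick; origin on the table under the middle of the hinge line, which runs level along x, 45 mm up. The open leaf lies to -y, the receiver on +y. Hinge barrel 14 mm thick; bearing blocks 54 mm high at 72 to 86 mm either side along x.
- leaf (a joint): Angle of the aluminium leaf, rad: 0 = open, level on the base (its start); 2.531 (145 deg) = closed over the receiver; hard stops at both. Light hinge: the leaf (0.4 kg) falls to whichever side of upright it is let go. The jaw rests in it until some 25 deg past upright, then tips over by itself onto the receiver and stays there when the leaf is taken back.
- leaf_hinge (a point): Middle of the hinge line, 45 mm above the table, with the leaf's axes (they turn with it): x along the hinge, level; when open, z is up and the leaf reaches 123 mm to -y. Closing turns the leaf about -x: the bar rises, passes over the hinge line and comes down on the receiver's side.
- leaf_handle (a point): Middle of the leaf's red round bar, 12 mm thick, parallel to the hinge line and 172 mm from it, level with the hinge when open (45 mm over the table); turns with the leaf. Free to grip 40 mm either side of its middle; 49 mm from its axis to the leaf's edge. It can turn between lightly closed fingers (15 N), so the gripper may point down throughout the swing.
- leaf_nest (a point): Centre of the nest floor in the leaf, 83 mm from the hinge line; axes as leaf_hinge. When open the floor is 25.5 mm above the table. The nest is 108 mm (x) by 58 mm (y). Green stops: two 30 mm high on the hinge side (+y), two 14 mm high on the outer side (these leave the middle 64 mm of x free for fingers), and 14 mm high ones at the ends.
- receiver_nest (a point): Centre of the nest floor on the fixed blue receiver, 83 mm from the hinge line. z points out of the floor, x along the hinge, y up the slope away from the hinge (35 deg, low at the hinge). White stops: 20 mm high on the low side at y = -30.5 mm, where the jaw comes to rest (its centre 5 to 6 mm below the nest's), 12 mm high at the ends, 114 mm apart. Closed, the two floors are 39 mm apart.
- handwheel_center (a point): Centre of a bystander: black knurled handwheel 60 mm across, 40 mm high with its steel hub. Leave alone.
- loadcell_center (a point): Centre of the round body of a bystander: blue load cell 90 mm across, 58 mm high, with a grey box and black plug reaching 113 mm out along its y. Leave alone.
- wrench_grip (a point): Handle of a bystander: steel wrench 180 mm long lying flat on the table beside the fixture. Leave alone.
Not all that is in view belongs to the job. Of the things like the part that bears jaw_center, leave any that is green or pink; of the rest the smaller one is meant.

How it is judged:
By the outcome, as a careful person would: the job done as asked, in the order asked, and still so for the second after the job is handed in, with the robot touching nothing.
It also fails if it takes over 72 s, if anything falls off the work surface, if the arm or the gripper's body presses on something with over 40 N, if the wrist force passes 120 N, or if a joint passes its speed limit or range.

## Working session

There is one attempt and no reset: what is moved stays moved. The work goes in short steps, Python scripts to look and compute and a tool call to move; the robot and the scene stay as the last step left them, time stands still between calls to the robot, and variables do not carry over. Pictures are saved under pics/ and viewed, at most 10 in all, crops included, and the job is handed in when it is done.

Besides the shell and the picture viewer there is one more tool, called after "Emit:" as a command line: name --argument value ..., lists and objects as JSON in quotes. send_rows: Moves the arm, as the interface text tells. Its arguments: {"type":"object","properties":{"deltas":{"type":"string"},"claw":{"type":"number"},"force":{"type":"number"}},"required":["deltas"]}

```bash
ls; mkdir -p pics; cat > h.py <<'E'
import numpy as np, cv2
from station import bot
def save(p,name): cv2.imwrite('pics/'+name, p['img'][:,:,::-1])
def px2w(p,u,v):
    d=float(p['depth'][int(v),int(u)]); c=np.array([(u-p['cx'])/p['fx']*d,-(v-p['cy'])/p['fy']*d,-d,1])
    return (np.linalg.inv(p['camera_from_world'])@c)[:3]
def w2px(p,X):
    c=p['camera_from_world']@np.r_[X,1]; return p['cx']+p['fx']*c[0]/-c[2], p['cy']-p['fy']*c[1]/-c[2]
E
python3 - <<'E'
from h import *
s=bot.get_obs(); print({k:np.round(v,3).tolist() for k,v in s.items()}, bot.tips_ahead)
T=bot.read_camera('top'); S=bot.read_camera('side')
cv2.imwrite('pics/a.png', cv2.resize(np.vstack([T['img'],S['img']])[:,:,::-1],None,fx=.78,fy=.78))
save(T,'top.png'); save(S,'side.png')
for n,P in (('top',T),('side',S)):
  for q in ['jaw_center','fixture','leaf_hinge','leaf_handle','leaf_nest','receiver_nest','handwheel_center','loadcell_center','wrench_grip']:
    for r in bot.landmark_of(P,q)[:4]:
      print(n,q,round(r['confidence'],2),np.round(r['xyz'],3),np.round(w2px(P,r['xyz'])))
E
```

```text
pics
{'t': 0.0, 'q': [-1.423, 0.478, 0.022, 1.556, -0.011, 1.109, -0.083], 'joint_vel': [-0.001, -0.0, -0.0, 0.002, -0.0, -0.0, -0.001], 'joint_torque': [-0.0, -59.646, 1.608, -28.119, 0.012, 0.01, 0.0], 'eef_pos': [0.171, 0.652, 0.238], 'tool_rot': [-0.0, 0.128, 0.992, -0.001], 'contact_force': [0.72, 0.04, 0.058], 'torque': [0.014, 0.013, 0.076], 'grasp_force': 0.0, 'gripper_width': 0.998} 0.008
top jaw_center 0.89 [ 0.445 -0.188  0.017] [291. 238.]
top jaw_center 0.81 [ 0.385 -0.519  0.025] [389. 255.]
top jaw_center 0.8 [ 0.444 -0.36   0.019] [341. 237.]
top jaw_center 0.71 [ 0.612 -0.449  0.026] [366. 188.]
top fixture 0.7 [ 0.558  0.146 -0.   ] [195. 206.]
top leaf_hinge 0.69 [0.558 0.146 0.043] [194. 204.]
top leaf_handle 0.91 [ 0.579 -0.028  0.046] [244. 198.]
top leaf_handle 0.62 [0.572 0.056 0.03 ] [220. 201.]
top leaf_handle 0.37 [ 0.599 -0.282  0.017] [317. 193.]
top leaf_nest 0.63 [0.57  0.061 0.026] [219. 201.]
top receiver_nest 0.76 [0.556 0.224 0.077] [169. 204.]
top handwheel_center 0.78 [ 0.601 -0.286  0.017] [319. 192.]
top loadcell_center 0.6 [0.773 0.023 0.027] [230. 144.]
top wrench_grip 0.73 [0.466 0.358 0.004] [134. 232.]
side jaw_center 0.88 [ 0.443 -0.357  0.017] [222. 269.]
side jaw_center 0.7 [ 0.446 -0.183  0.021] [218. 232.]
side jaw_center 0.59 [ 0.609 -0.444  0.029] [279. 281.]
side jaw_center 0.57 [ 0.381 -0.513  0.024] [204. 310.]
side fixture 0.91 [0.558 0.145 0.   ] [239. 182.]
side leaf_hinge 0.58 [0.561 0.14  0.045] [240. 173.]
side leaf_hinge 0.41 [0.466 0.359 0.008] [213. 156.]
side leaf_handle 0.59 [ 0.578 -0.028  0.047] [250. 196.]
side leaf_nest 0.76 [0.569 0.061 0.03 ] [244. 187.]
side receiver_nest 0.72 [0.553 0.222 0.074] [235. 157.]
side handwheel_center 0.6 [ 0.6   -0.284  0.019] [267. 248.]
side handwheel_center 0.4 [0.564 0.141 0.047] [240. 172.]
side loadcell_center 0.58 [0.776 0.021 0.023] [299. 189.]
side wrench_grip 0.52 [0.466 0.36  0.004] [213. 156.]
```

View pictures.

View pics/top.png

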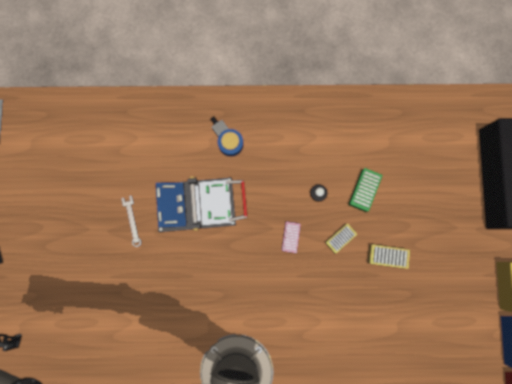

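```bash
python3 - <<'E'
import cv2,numpy as np
t=cv2.imread('pics/top.png');s=cv2.imread('pics/side.png')
a=cv2.resize(t[175:275,265:415],(750,500)); cv2.imwrite('pics/crop1.png',a)
cv2.imwrite('pics/crop2.png',cv2.resize(s[130:330,170:330],(480,600)))
E
```

```text
(no output)
```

View pics/crop1.png

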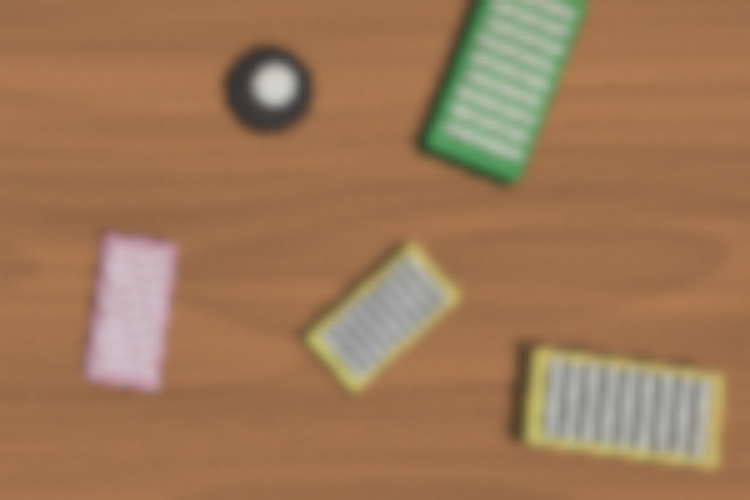

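View pics/crop2.png

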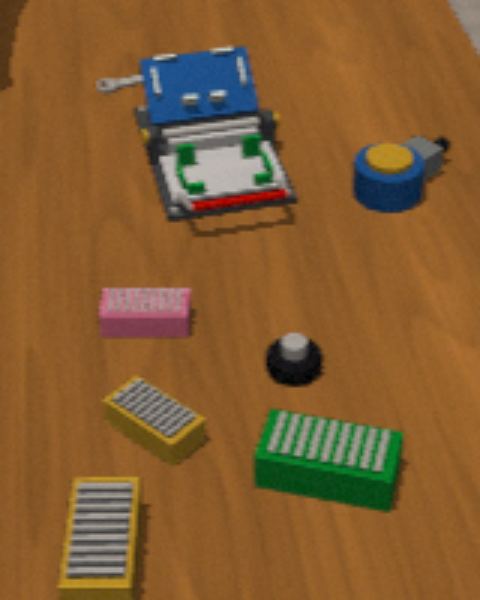

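Candidates (top picture):
- Pink block at (291,238).
- Small gold block at (341,237).
- Large gold block at (389,255).
- Green block at (366,188).

Pink and green are excluded, and the smaller gold one is meant, so the jaw is at (341,237). The close crop confirms it: gold rim, ridges up, about 100 x 50 mm. The fixture is at (195,205), with the red bar at (244,198). Next I move over the fixture for a close look.

Emit:
send_rows --deltas "-0.034 -0.029 -0.006 0;-0.069 -0.058 -0.011 0;-0.103 -0.087 -0.016 0;-0.138 -0.116 -0.022 0;-0.172 -0.145 -0.027 0"

```text
t: 1.5
eef_pos: [0.3015, 0.4677, 0.2668]
tool_rot: [0.0, 0.128, 0.992, 0.0]
contact_force: [0.0, 0.9, 0.9]
gripper_width: 1.001
grasp_force: 0.0
```

Emit:
send_rows --deltas "-0.034 -0.029 -0.006 0;-0.069 -0.058 -0.011 0;-0.103 -0.087 -0.016 0;-0.138 -0.116 -0.022 0;-0.172 -0.145 -0.027 0"

```text
t: 2.0
eef_pos: [0.4312, 0.2838, 0.294]
tool_rot: [0.0, 0.128, 0.992, 0.0]
contact_force: [0.3, -0.2, -1.0]
gripper_width: 0.998
grasp_force: 0.0
```

Emit:
send_rows --deltas "-0.034 -0.029 -0.006 -4;-0.069 -0.058 -0.011 -8;-0.103 -0.087 -0.016 -12;-0.138 -0.116 -0.022 -16;-0.172 -0.145 -0.027 -20"

```text
t: 2.5
eef_pos: [0.5609, 0.1, 0.3209]
tool_rot: [0.0, -0.048, 0.999, 0.0]
contact_force: [0.6, 0.9, -1.1]
gripper_width: 0.999
grasp_force: 0.0
```

Emit:
send_rows --deltas "0 0 0 0;0 0 0 0"

```text
t: 2.7
eef_pos: [0.5603, 0.1005, 0.3204]
tool_rot: [0.0, -0.045, 0.999, 0.0]
contact_force: [-0.3, 0.7, -1.0]
gripper_width: 0.998
grasp_force: 0.0
```

```bash
cat >> h.py <<'E'
from scipy.spatial.transform import Rotation as Rn
def pose():
    s=bot.get_obs(); w,x,y,z=s['tool_rot']; R=Rn.from_quat([x,y,z,w]).as_matrix()
    return s,np.array(s['eef_pos']),R,np.degrees(np.arctan2(R[1,0],R[0,0]))
def goto(x,y,z,phi):
    "tool-frame delta to a world pose, spin (deg)"
    s,p,R,f=pose(); d=R.T@(np.array([x,y,z])-p); sp=-((phi-f+180)%360-180)
    print('t',round(s['t'],2),'at',np.round(p,4),'phi',round(f,2),'F',np.round(s['contact_force'],1),'-> delta',np.round(d,4),'spin',round(sp,1)); return d,sp
def cloud(p,m):
    v,u=np.nonzero(m&(p['depth']>0)); d=p['depth'][v,u]
    c=np.stack([(u-p['cx'])/p['fx']*d,-(v-p['cy'])/p['fy']*d,-d,np.ones_like(d)])
    return (np.linalg.inv(p['camera_from_world'])@c)[:3].T
E
python3 - <<'E'
from h import *
goto(.444,-.358,.1,180)
W=bot.read_camera('wrist'); save(W,'w1.png')
for q in ['leaf_hinge','leaf_handle','leaf_nest','receiver_nest','fixture']:
    for r in bot.landmark_of(W,q)[:1]: print(q,round(r['confidence'],2),np.round(r['xyz'],4))
for cam in ('top','side'):
  P=bot.read_camera(cam)
  for r in bot.masks_of(P,'jaw_center')[:4]:
    C=cloud(P,r['mask'])
    C=C[C[:,2]>.028]
    if len(C)<8: continue
    rc=cv2.minAreaRect((C[:,:2]*1000).astype(np.float32)); print(cam,round(r['confidence'],2),[np.round(a,1) for a in rc],np.round(np.median(C,0),3),len(C))
  h=cv2.cvtColor(P['img'],cv2.COLOR_RGB2HSV); m=((h[...,0]<8)|(h[...,0]>172))&(h[...,1]>170)&(h[...,2]>90)
  C=cloud(P,m); C=C[np.linalg.norm(C-[.578,-.028,.048],axis=1)<.1]
  if len(C)>5:
    e=np.linalg.eigh(np.cov(C[:,:2].T))[1][:,1]; print(cam,'bar',np.round(C.mean(0),4),np.round(C.max(0),3),np.degrees(np.arctan2(e[1],e[0])),len(C))
  L={q:bot.landmark_of(P,q) for q in ['leaf_handle','receiver_nest','leaf_nest']}
  print({k:np.round(v[0]['xyz'],4).tolist() for k,v in L.items() if v})
E
```

```text
t 2.7 at [0.5603 0.1005 0.3204] phi -174.84 F [-0.3  0.7 -1. ] -> delta [ 0.1571 -0.4462  0.2203] spin 5.2
leaf_hinge 0.7 [0.559  0.1458 0.0477]
leaf_handle 0.96 [ 0.5796 -0.024   0.0421]
leaf_nest 0.64 [0.5721 0.061  0.023 ]
receiver_nest 0.67 [0.5574 0.2243 0.0753]
fixture 0.69 [5.629e-01 1.452e-01 4.000e-04]
top 0.92 [array([ 445.9, -185.7]), array([48.6, 99.4]), np.float64(81.3)] [ 0.446 -0.185  0.035] 403
top 0.9 [array([ 606.4, -444.1]), array([ 69.2, 137. ]), np.float64(66.4)] [ 0.607 -0.441  0.047] 816
top 0.69 [array([ 379.6, -514.9]), array([131.9,  64.9]), np.float64(82.1)] [ 0.38  -0.513  0.045] 771
top 0.61 [array([ 441., -357.]), array([49.5, 99.7]), np.float64(40.6)] [ 0.442 -0.358  0.035] 408
top bar [ 0.577  -0.0258  0.051 ] [ 0.63 -0.02  0.06] -175.53070491540873 63
{'leaf_handle': [0.5787, -0.0272, 0.0477], 'leaf_nest': [0.5711, 0.055, 0.0261]}
side 0.95 [array([ 441.1, -359.9]), array([ 53. , 103.5]), np.float64(39.8)] [ 0.44  -0.364  0.035] 407
side 0.81 [array([ 445.7, -189.9]), array([56.5, 98.6]), np.float64(78.7)] [ 0.445 -0.195  0.035] 310
side 0.61 [array([ 379.1, -517.3]), array([134.4,  65.3]), np.float64(81.9)] [ 0.379 -0.53   0.045] 963
side bar [ 0.5771 -0.0285  0.0486] [0.633 0.034 0.057] -173.6985728738214 88
{'leaf_handle': [0.5768, -0.0265, 0.0473], 'receiver_nest': [0.5543, 0.2223, 0.0729], 'leaf_nest': [0.5685, 0.0602, 0.0287]}
```

View pics/w1.png

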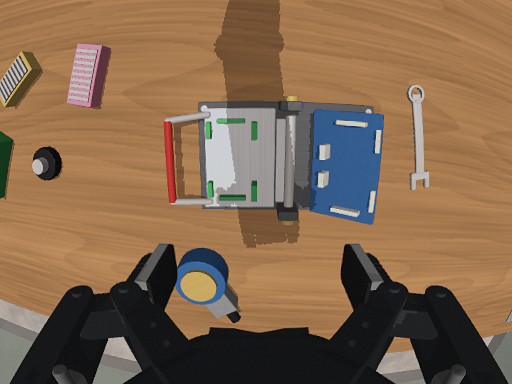

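```bash
cat >> h.py <<'E'
def rayz(p,u,v,z):
    "fisheye wrist pixel -> world point on the plane at height z"
    a=np.array([(u-p['cx'])/p['fx'],(v-p['cy'])/p['fy']]); r=np.hypot(*a); s=np.sin(r)/max(r,1e-9)
    M=np.linalg.inv(p['camera_from_world']); d=M[:3,:3]@[a[0]*s,-a[1]*s,-np.cos(r)]; o=M[:3,3]
    return o+d*(z-o[2])/d[2]
def bar(p,z,near):
    h=cv2.cvtColor(p['img'],cv2.COLOR_RGB2HSV); m=((h[...,0]<8)|(h[...,0]>172))&(h[...,1]>150)&(h[...,2]>70)
    n,l,st,c=cv2.connectedComponentsWithStats(m.astype(np.uint8)); k=1+np.argmax(st[1:,4]); v,u=np.nonzero(l==k)
    X=np.array([rayz(p,a,b,z)[:2] for a,b in zip(u,v)])
    rc=cv2.minAreaRect((X*1000).astype(np.float32)); print('bar',[np.round(a,1) for a in rc],st[k],c[k])
def jaw(p,z=.036,near=None,R=.06):
    for r in bot.masks_of(p,'jaw_center')[:5]:
        v,u=np.nonzero(r['mask']); X=np.array([rayz(p,a,b,z)[:2] for a,b in zip(u,v)])
        print(round(r['confidence'],2),[np.round(a,1) for a in cv2.minAreaRect((X*1000).astype(np.float32))],np.round([u.mean(),v.mean()]))
E
python3 - <<'E'
from h import *
W=bot.read_camera('wrist'); bar(W,.045,None); jaw(W)
print(W['fx'],W['cx'],W['cy'],np.round(np.linalg.inv(W['camera_from_world']),3).tolist())
for n,u,v,z in [('bearing top near',291,103,.054),('bearing far',288,214,.054),('barrel a',292,112,.052),('barrel b',288,205,.052)]: print(n,np.round(rayz(W,u,v,z),4))
print(np.round(bot.get_obs()['q'],2))
goto(.441,-.358,.2,130.6)
E
```

```text
bar [array([578.9, -27.3]), array([119.5,  12.2]), np.float64(4.9)] [163 122  13  81 623] [168.76083467 160.99839486]
0.97 [array([ 607.6, -383. ]), array([ 36. , 132.5]), np.float64(80.1)] [  4. 159.]
0.89 [array([ 448.8, -174.9]), array([68.4, 99.2]), np.float64(80.5)] [88. 74.]
0.79 [array([ 443.7, -340.3]), array([ 70. , 118.4]), np.float64(38.5)] [18. 77.]
0.37 [array([503.3, 346.5]), array([167.5,  35.4]), np.float64(14.4)] [417. 138.]
297.3186396354542 258.562233101601 192.79028859040233 [[-0.093, -0.95, -0.297, 0.484], [0.996, -0.089, -0.028, 0.094], [0.001, -0.298, 0.954, 0.455], [0.0, 0.0, 0.0, 1.0]]
bearing top near [0.4801 0.1377 0.054 ]
bearing far [0.6371 0.1518 0.054 ]
barrel a [0.4921 0.1405 0.052 ]
barrel b [0.624  0.1504 0.052 ]
[-0.56  0.24  0.33  1.73 -0.08  1.19  1.46]
t 3.6 at [0.5599 0.1016 0.3203] phi -174.66 F [ 0.  -0.1  0.2] -> delta [ 0.1612 -0.4465  0.1203] spin 54.7
```

The wrist picture shows the red bar at (169,161), the leaf nest at about (240,160), the barrel at (290,160) and the receiver at (345,165). The measured bar is 12.2 mm thick with a yaw of about 5°, which agrees with the description. Next I go above the jaw.

Emit:
send_rows --deltas "0.015 -0.04 0.01 0;0.032 -0.09 0.024 0;0.048 -0.134 0.036 0;0.064 -0.178 0.048 0;0.08 -0.223 0.06 0"

```text
t: 4.1
eef_pos: [0.5005, -0.129, 0.2602]
tool_rot: [0.0, -0.047, 0.999, 0.0]
contact_force: [0.4, -0.3, -0.0]
gripper_width: 0.999
grasp_force: 0.0
```

Emit:
send_rows --deltas "0.016 -0.045 0.012 8;0.033 -0.09 0.024 16;0.049 -0.134 0.036 24;0.065 -0.178 0.048 32;0.081 -0.223 0.06 40"

```text
t: 4.6
eef_pos: [0.4408, -0.3585, 0.2002]
tool_rot: [0.0, 0.3, 0.954, 0.0]
contact_force: [1.5, -0.2, 0.9]
gripper_width: 0.997
grasp_force: 0.0
```

Emit:
send_rows --deltas "0 0 0 8;0 0 0 14.7;0 0 0 14.7;0 0 0 14.7"

```text
t: 5.0
eef_pos: [0.4415, -0.3567, 0.2004]
tool_rot: [-0.0, 0.416, 0.909, -0.0]
contact_force: [0.2, 0.2, -0.2]
gripper_width: 0.999
grasp_force: 0.0
```

```bash
python3 - <<'E'
from h import *
W=bot.read_camera('wrist'); save(W,'w2.png'); jaw(W)
for r in bot.landmark_of(W,'jaw_center')[:3]: print(round(r['confidence'],2),np.round(r['xyz'],4))
goto(.441,-.358,.01,130.6)
print(np.round(bot.get_obs()['q'],2))
E
```

```text
0.97 [array([ 439.8, -356.7]), array([ 50. , 101.1]), np.float64(40.6)] [257. 173.]
0.8 [array([ 445. , -192.8]), array([57.3, 97.9]), np.float64(81.3)] [364.  63.]
0.75 [array([ 381.3, -511.2]), array([149.7,  66.2]), np.float64(81.9)] [140. 233.]
0.61 [array([ 596.6, -441.7]), array([ 74.3, 157.1]), np.float64(66.6)] [304. 294.]
0.93 [ 0.3795 -0.514   0.0228]
0.8 [ 0.4399 -0.3549  0.0176]
0.78 [ 0.608  -0.4451  0.0266]
t 5.15 at [ 0.4416 -0.3565  0.2006] phi 130.79 F [-0.3  1.2  0.6] -> delta [-0.0007 -0.0015  0.1906] spin 0.2
[ 0.02  0.41  0.72  1.89 -0.33  0.96  1.6 ]
```

View pics/w2.png

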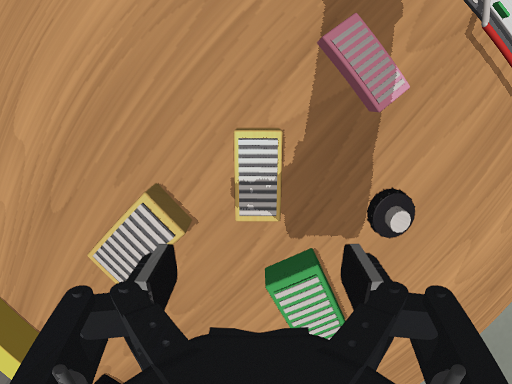

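The picture shows the small gold jaw at (258,175), centred ahead of the fingers, ridges up and 50 x 101 mm. I go down and grip it.

Emit:
send_rows --deltas "0.001 -0.0015 0.04 0;0.001 -0.0015 0.085 0;0.001 -0.0015 0.125 0;0.001 -0.0015 0.155 0;0.001 -0.0015 0.175 0"

```text
t: 5.65
eef_pos: [0.4389, -0.356, 0.0232]
tool_rot: [-0.001, 0.417, 0.909, 0.0]
contact_force: [0.3, 0.8, -0.4]
gripper_width: 1.001
grasp_force: 0.0
```

Emit:
send_rows --deltas "0 0 0.008 0;0 0 0.014 0;0 0 0.014 0;0 0 0.014 0"

```text
t: 6.05
eef_pos: [0.4401, -0.3576, 0.0124]
tool_rot: [0.001, 0.417, 0.909, -0.0]
contact_force: [-0.1, 0.5, -0.3]
gripper_width: 0.999
grasp_force: 0.0
```

Emit:
send_rows --deltas "0 0 0 0;0 0 0 0;0 0 0 0;0 0 0 0;0 0 0 0" --claw 0 --force 60

```text
t: 6.55
eef_pos: [0.44, -0.3571, 0.0123]
tool_rot: [0.001, 0.417, 0.909, 0.0]
contact_force: [-0.5, 1.9, 6.5]
gripper_width: 0.571
grasp_force: 62.2
```

Emit:
send_rows --deltas "0 0 0 0;0 0 0 0;0 0 0 0"

```text
t: 6.85
eef_pos: [0.4401, -0.3571, 0.0123]
tool_rot: [0.001, 0.417, 0.909, 0.0]
contact_force: [0.3, 2.4, 7.4]
gripper_width: 0.572
grasp_force: 62.2
```

Emit:
send_rows --deltas "0 0 -0.01 0;0 0 -0.03 0;0 0 -0.06 0;0 0 -0.1 0;0 0 -0.14 0"

```text
t: 7.35
eef_pos: [0.4383, -0.3564, 0.1523]
tool_rot: [-0.001, 0.418, 0.909, 0.0]
contact_force: [0.8, -0.2, -5.3]
gripper_width: 0.575
grasp_force: 64.1
```

Emit:
send_rows --deltas "0.008 0.013 0 0;0.023 0.037 0 0;0.04 0.065 0 0;0.058 0.094 0 0;0.077 0.124 0 0"

```text
t: 7.85
eef_pos: [0.4827, -0.2166, 0.1514]
tool_rot: [-0.001, 0.418, 0.908, -0.0]
contact_force: [0.3, 0.0, -5.6]
gripper_width: 0.574
grasp_force: 64.2
```

Emit:
send_rows --deltas "0.018 0.028 0 0;0.036 0.058 0 0;0.055 0.088 0 0;0.073 0.118 0 0;0.09 0.145 0 0"

```text
t: 8.35
eef_pos: [0.5343, -0.0533, 0.1514]
tool_rot: [-0.001, 0.417, 0.909, -0.0]
contact_force: [0.7, -0.0, -5.7]
gripper_width: 0.578
grasp_force: 64.2
```

Emit:
send_rows --deltas "0.018 0.028 0 -7;0.033 0.053 0 -15;0.045 0.074 0 -23;0.056 0.09 0 -31;0.064 0.103 0 -39"

```text
t: 8.85
eef_pos: [0.5705, 0.0619, 0.1512]
tool_rot: [-0.001, 0.087, 0.996, -0.0]
contact_force: [-0.6, -0.4, -5.5]
gripper_width: 0.574
grasp_force: 64.2
```

Emit:
send_rows --deltas "0 0 0 -7;0 0 0 -13;0 0 0 -15.3;0 0 0 -15.3"

```text
t: 9.25
eef_pos: [0.5704, 0.06, 0.1512]
tool_rot: [-0.001, -0.043, 0.999, -0.0]
contact_force: [0.1, 0.6, -5.4]
gripper_width: 0.578
grasp_force: 64.2
```

```bash
python3 - <<'E'
from h import *
W=bot.read_camera('wrist'); save(W,'w3.png'); bar(W,.045,None)
for q in ['leaf_nest','leaf_hinge','jaw_center','leaf_handle']:
    for r in bot.landmark_of(W,q)[:1]: print(q,round(r['confidence'],2),np.round(r['xyz'],4))
goto(.571,.061,.0375,185)
E
```

```text
bar [array([578.7, -27.2]), array([121.5,  12.6]), np.float64(4.9)] [ 148  126   24  130 1667] [159.28854229 188.84523095]
leaf_nest 0.24 [0.4725 0.3571 0.003 ]
leaf_hinge 0.97 [0.5592 0.1441 0.0469]
jaw_center 0.89 [ 0.4486 -0.1819  0.0169]
leaf_handle 0.63 [ 0.5776 -0.0201  0.0394]
t 9.5 at [0.5711 0.0604 0.1513] phi -175.1 F [ 0.  -0.1 -5.9] -> delta [-1.000e-04  6.000e-04  1.138e-01] spin -0.1
```

View pics/w3.png

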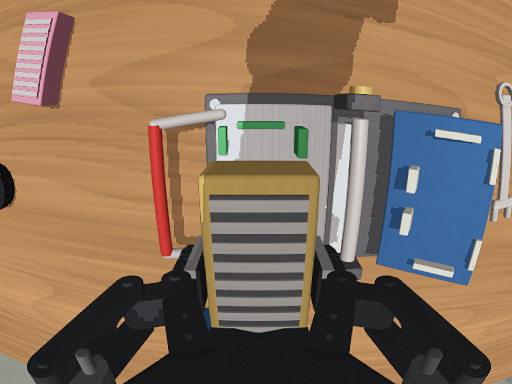

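The picture shows the jaw hanging level above the nest, the bar at (159,189), the green end stop at (261,125), the outer stop at (222,142) and the hinge-side stop at (302,142). I check the nest centre from the stops.

```bash
python3 - <<'E'
from h import *
W=bot.read_camera('wrist'); s,p,R,f=pose()
h=cv2.cvtColor(W['img'],cv2.COLOR_RGB2HSV); m=(abs(h[...,0].astype(int)-65)<15)&(h[...,1]>120)
n,l,st,c=cv2.connectedComponentsWithStats(m.astype(np.uint8))
a=np.radians(5); fx=np.array([np.cos(a),np.sin(a)]); fy=np.array([-fx[1],fx[0]])
for k in range(1,n):
    if st[k,4]<40: continue
    v,u=np.nonzero(l==k)
    for z in (.0395,.0555,.0255):
        X=np.array([rayz(W,i,j,z)[:2] for i,j in zip(u,v)])-[.571,.061]; 
        print(np.round(c[k]),st[k,4],z,'x',np.round(1000*np.percentile(X@fx,[1,99]),1),'y',np.round(1000*np.percentile(X@fy,[1,99]),1))
# jaw top corners: top face z = tcp 0.1513-0.0123+0.036
zt=p[2]-.0123+.036
for u,v in [(203,177),(318,176)]: 
    X=rayz(W,u,v,zt)[:2]-[.571,.061]; print('jaw end',np.round(1000*(X@fx),1),np.round(1000*(X@fy),1))
E
```

```text
[261. 124.] 304 0.0395 x [-61.  -55.9] y [-18.4  19.6]
[261. 124.] 304 0.0555 x [-62.  -57.2] y [-17.2  18.3]
[261. 124.] 304 0.0255 x [-60.1 -54.8] y [-19.4  20.7]
[222. 140.] 196 0.0395 x [-57.9 -35.1] y [-34.6 -27.7]
[222. 140.] 196 0.0555 x [-59.1 -37.7] y [-32.4 -25.9]
[222. 140.] 196 0.0255 x [-56.9 -32.7] y [-36.5 -29.2]
[300. 141.] 385 0.0395 x [-57.8 -31.6] y [28.9 39.4]
[300. 141.] 385 0.0555 x [-59.  -34.5] y [27.  36.8]
[300. 141.] 385 0.0255 x [-56.8 -29.1] y [30.6 41.7]
jaw end -47.8 -22.3
jaw end -48.1 22.5
```

Emit:
send_rows --deltas "0 0.0005 0.02 0;0 0.0005 0.045 0;0 0.0005 0.065 0;0 0.0005 0.08 0;0 0.0005 0.09 0"

```text
t: 10.05
eef_pos: [0.5709, 0.0609, 0.0603]
tool_rot: [-0.001, -0.043, 0.999, -0.0]
contact_force: [-0.6, 0.1, -4.7]
gripper_width: 0.574
grasp_force: 64.2
```

Emit:
send_rows --deltas "0 0 0.004 0;0 0 0.008 0;0 0 0.012 0;0 0 0.015 0;0 0 0.015 0"

```text
t: 10.55
eef_pos: [0.5708, 0.0609, 0.0477]
tool_rot: [-0.0, -0.043, 0.999, 0.0]
contact_force: [-6.9, -0.5, 7.3]
gripper_width: 0.576
grasp_force: 66.6
```

Emit:
send_rows --deltas "0 0 0.002 0;0 0 0.004 0;0 0 0.006 0;0 0 0.006 0"

```text
t: 10.95
eef_pos: [0.5697, 0.0608, 0.0433]
tool_rot: [-0.001, -0.043, 0.999, 0.001]
contact_force: [-17.5, -0.9, 28.7]
gripper_width: 0.574
grasp_force: 70.0
```

Pressing on the +x end stop: force toward -x, which matches the jaw centre sitting about 2–3 mm too far +x. I lift a little, shift -x and try again.

Emit:
send_rows --deltas "0 0 -0.008 0;0 0 -0.016 0;0.0015 0 -0.016 0;0.003 0 -0.016 0;0.003 0 -0.016 0"

```text
t: 11.45
eef_pos: [0.5677, 0.0607, 0.0559]
tool_rot: [-0.0, -0.043, 0.999, -0.0]
contact_force: [-1.5, 0.2, -6.3]
gripper_width: 0.569
grasp_force: 65.6
```

Emit:
send_rows --deltas "0 0 0.003 0;0 0 0.006 0;0 0 0.009 0;0 0 0.011 0;0 0 0.011 0"

```text
t: 11.95
eef_pos: [0.568, 0.0606, 0.0449]
tool_rot: [-0.0, -0.043, 0.999, -0.0]
contact_force: [0.5, 1.1, -5.3]
gripper_width: 0.577
grasp_force: 65.6
```

Now free at the depth where it touched before. Continuing down.

Emit:
send_rows --deltas "0 0 0.002 0;0 0 0.004 0;0 0 0.005 0;0 0 0.005 0;0 0 0.005 0"

```text
t: 12.45
eef_pos: [0.5694, 0.0607, 0.0419]
tool_rot: [0.001, -0.043, 0.999, 0.0]
contact_force: [-1.1, 0.0, 7.8]
gripper_width: 0.572
grasp_force: 67.4
```

Emit:
send_rows --deltas "0 0 0.001 0;0 0 0.002 0;0 0 0.002 0;0 0 0.002 0"

```text
t: 12.85
eef_pos: [0.5701, 0.0608, 0.0407]
tool_rot: [0.002, -0.043, 0.999, 0.001]
contact_force: [-1.8, -0.7, 12.9]
gripper_width: 0.577
grasp_force: 68.3
```

```bash
python3 - <<'E'
from h import *
s,p,R,f=pose(); print(s['torque'],s['contact_force'],p,f)
W=bot.read_camera('wrist'); S=bot.read_camera('side')
a=cv2.resize(W['img'][90:384,130:400],(430,468)); b=cv2.resize(S['img'][140:230,190:300],(366,300)); b=cv2.copyMakeBorder(b,0,168,0,0,cv2.BORDER_CONSTANT)
cv2.imwrite('pics/w4.png',np.hstack([a,b])[:,:,::-1])
E
```

```text
[-0.13085063  1.00394238 -0.04859026] [-1.83337896 -0.65857576 12.90863232] [0.57013567 0.06078592 0.04066237] -175.0842623109699
```

View pics/w4.png

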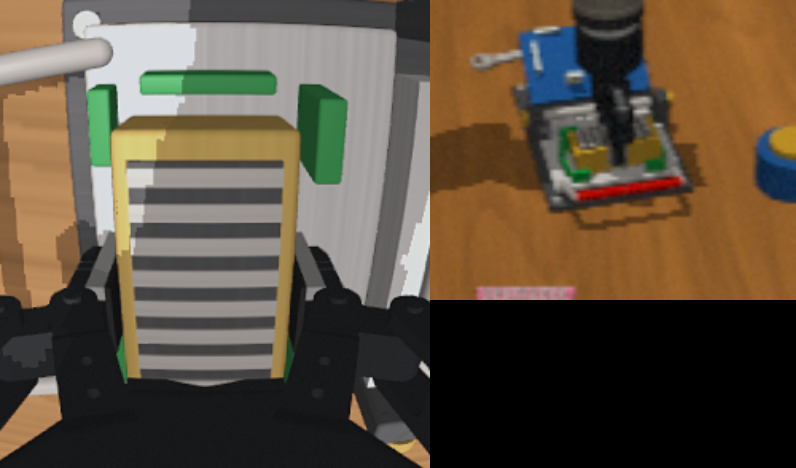

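The jaw sits between the side stops with a gap at the -x end stop, and it is probably tilted a little from the first touch. I measure the gap.

```bash
python3 - <<'E'
from h import *
W=bot.read_camera('wrist')
a=np.radians(5); fx=np.array([np.cos(a),np.sin(a)]); fy=np.array([-fx[1],fx[0]])
g=W['img'][:,259].astype(int)
for r in range(130,200): print(r,g[r].tolist(),end=' ')
print()
for r,z in [(150,.0255),(150,.0395),(163.5,.0255),(163.5,.03),(172,.0615),(172,.057)]:
    X=rayz(W,259,r,z)[:2]-[.571,.061]; print(r,z,np.round(1000*(X@fx),1))
for z in (.052,.057,.0615,.066):
    w=[rayz(W,u,175,z)[:2] for u in (204,317)]; print(z,'width',1000*np.linalg.norm(w[1]-w[0]))
print(W['depth'][[145,155,168,178,185],259], 'depth pts',[np.round(rayz(W,259,r,.06),3).tolist() for r in (172,)])
E
```

```text
130 [174, 170, 169] 131 [174, 170, 170] 132 [178, 173, 173] 133 [154, 157, 151] 134 [46, 82, 52] 135 [28, 77, 39] 136 [30, 75, 40] 137 [48, 119, 65] 138 [56, 128, 73] 139 [61, 134, 78] 140 [59, 132, 76] 141 [59, 131, 75] 142 [58, 131, 75] 143 [59, 131, 75] 144 [57, 129, 74] 145 [56, 129, 72] 146 [54, 128, 71] 147 [51, 124, 68] 148 [56, 115, 69] 149 [135, 143, 132] 150 [177, 171, 171] 151 [174, 169, 168] 152 [173, 169, 168] 153 [173, 168, 167] 154 [173, 168, 167] 155 [173, 169, 168] 156 [172, 168, 167] 157 [172, 169, 168] 158 [172, 169, 167] 159 [172, 169, 167] 160 [173, 170, 168] 161 [166, 161, 157] 162 [129, 117, 101] 163 [98, 77, 37] 164 [102, 81, 43] 165 [102, 82, 43] 166 [102, 82, 43] 167 [103, 83, 45] 168 [102, 82, 45] 169 [100, 81, 42] 170 [103, 83, 44] 171 [123, 100, 53] 172 [145, 118, 65] 173 [155, 127, 70] 174 [160, 132, 73] 175 [165, 137, 76] 176 [169, 140, 78] 177 [169, 140, 78] 178 [169, 140, 78] 179 [169, 140, 79] 180 [169, 140, 79] 181 [169, 140, 78] 182 [168, 139, 77] 183 [169, 140, 79] 184 [169, 140, 78] 185 [169, 140, 78] 186 [169, 140, 78] 187 [169, 141, 79] 188 [169, 140, 78] 189 [173, 144, 80] 190 [136, 111, 65] 191 [73, 65, 55] 192 [64, 63, 66] 193 [68, 68, 70] 194 [64, 64, 66] 195 [94, 92, 91] 196 [152, 147, 143] 197 [161, 155, 152] 198 [159, 154, 151] 199 [160, 156, 152] 
150 0.0255 -52.8
150 0.0395 -55.1
163.5 0.0255 -45.8
163.5 0.03 -46.8
172 0.0615 -50.0
172 0.057 -48.9
0.052 width 48.7539077939084
0.057 width 46.771868209175246
0.0615 width 44.98803258291542
0.066 width 43.204196956655565
[0.1349567  0.15108281 0.12732212 0.11994173 0.12123304] depth pts [[0.522, 0.057, 0.06]]
```

```bash
cat >> h.py <<'E'
def wpt(p,u,v):
    "wrist pixel + depth -> world"
    d=float(p['depth'][int(v),int(u)]); a=np.array([(u-p['cx'])/p['fx'],(v-p['cy'])/p['fy']]); r=np.hypot(*a); s=np.tan(r)/max(r,1e-9)
    M=np.linalg.inv(p['camera_from_world']); return M[:3,3]+M[:3,:3]@[a[0]*s*d,-a[1]*s*d,-d]
def loc(X,c=(.571,.061),yaw=5):
    a=np.radians(yaw); e=np.array([np.cos(a),np.sin(a)]); x=np.array(X[:2])-c; return np.round(1000*np.array([x@e,x@[-e[1],e[0]],X[2]]),1).tolist()
E
python3 - <<'E'
from h import *
W=bot.read_camera('wrist')
for n,u,v in [('floor',259,155),('floor2',240,156),('stop',259,142),('endface lo',259,164),('endface hi',259,170),('rim',259,174),('rim',259,180),('rim',259,187),('rimL',208,200),('rimL',209,260),('rimL',212,300),('rimR',313,200),('rimR',311,260),('far',259,326)]:
    print(n,u,v,loc(wpt(W,u,v)),W['img'][v,u])
E
```

```text
floor 259 155 [-50.2, 0.1, 25.0] [172 168 167]
floor2 240 156 [-49.8, -9.6, 25.7] [218 221 225]
stop 259 142 [-58.8, 0.0, 39.1] [ 58 131  75]
endface lo 259 164 [-48.0, 0.0, 37.0] [102  81  42]
endface hi 259 170 [-49.5, -0.0, 55.9] [103  82  45]
rim 259 174 [-48.3, -0.0, 58.0] [161 133  73]
rim 259 180 [-45.9, -0.0, 58.3] [169 140  77]
rim 259 187 [-43.1, -0.0, 58.8] [169 140  78]
rimL 208 200 [-37.2, -21.5, 57.9] [216 204 118]
rimL 209 260 [-10.2, -22.3, 61.5] [165 136  75]
rimL 212 300 [11.1, -22.3, 63.3] [163 134  74]
rimR 313 200 [-37.6, 22.4, 59.5] [166 137  76]
rimR 311 260 [-9.7, 23.2, 60.9] [157 129  71]
far 259 326 [-77.3, -0.4, 175.0] [65 63 65]
```

Depth shows the jaw tilted about 5° with the -x end down on the floor, and it is just clear of the +x stop. I raise it slightly, centre it, loosen the grip so it can pivot, and press gently to level it.

Emit:
send_rows --deltas "0 0 -0.003 0;0.001 0 -0.005 0;0.0015 0 -0.005 0;0.0015 0 -0.005 0"

```text
t: 13.45
eef_pos: [0.5662, 0.0606, 0.043]
tool_rot: [-0.0, -0.043, 0.999, -0.0]
contact_force: [-0.3, -1.0, -5.7]
gripper_width: 0.572
grasp_force: 66.0
```

Emit:
send_rows --deltas "0 0 0.001 0;0 0 0.002 0;0 0 0.003 0;0 0 0.004 0;0 0 0.005 0" --claw 0 --force 20

```text
t: 13.95
eef_pos: [0.5675, 0.0606, 0.0396]
tool_rot: [0.0, -0.043, 0.999, 0.0]
contact_force: [-2.1, 0.9, 11.1]
gripper_width: 0.574
grasp_force: 67.8
```

```bash
cat > jz.py <<'E'
from h import *
s,p,R,f=pose(); print(round(s['t'],2),np.round(p,4),np.round(s['contact_force'],1),np.round(s['torque'],2),s['gripper_width'],s['grasp_force'])
W=bot.read_camera('wrist')
for n,u,v in [('floor',259,155),('end',259,166),('end',259,169),('end',259,172),('rim',259,180),('rimL',209,260),('rimL',212,300),('rimR',313,200),('rimR',311,260),('rimR',309,300)]:
    print(n,u,v,loc(wpt(W,u,v)),W['img'][v,u])
E
python3 jz.py
```

```text
13.95 [0.5675 0.0606 0.0396] [-2.1  0.9 11.1] [-0.06  1.17  0.04] 0.5744393597286285 67.75075435638428
floor 259 155 [-53.1, 0.1, 25.6] [143 146 139]
end 259 166 [-51.6, 0.0, 44.9] [104  84  44]
end 259 169 [-52.3, 0.0, 53.8] [103  82  44]
end 259 172 [-51.9, -0.0, 57.7] [135 110  59]
rim 259 180 [-48.9, -0.0, 58.9] [169 141  78]
rimL 209 260 [-13.1, -22.1, 60.9] [165 137  76]
rimL 212 300 [9.0, -22.4, 61.5] [163 135  75]
rimR 313 200 [-40.3, 22.4, 58.7] [165 137  76]
rimR 311 260 [-12.9, 23.0, 60.7] [159 130  72]
rimR 309 300 [9.3, 23.8, 61.4] [146 118  64]
```

Emit:
send_rows --deltas "0 0 0.001 0;0 0 0.002 0;-0.0005 0 0.003 0;-0.001 0 0.003 0;-0.001 0 0.003 0"

```text
t: 14.5
eef_pos: [0.5691, 0.0608, 0.0369]
tool_rot: [0.001, -0.043, 0.999, 0.0]
contact_force: [-0.6, 0.9, 9.8]
gripper_width: 0.572
grasp_force: 68.1
```

Emit:
send_rows --deltas "0 0 0 0;0 0 0 0;0 0 0 0;0 0 0 0" --claw 0.63

```text
t: 14.9
eef_pos: [0.5679, 0.0607, 0.0354]
tool_rot: [0.0, -0.043, 0.999, -0.0]
contact_force: [-0.0, 0.8, 0.4]
gripper_width: 0.631
grasp_force: 0.0
```

Emit:
send_rows --deltas "0 0 0 0;0 0 0 0;0 0 0 0" --claw 0.75

```text
t: 15.2
eef_pos: [0.5678, 0.0606, 0.0354]
tool_rot: [-0.0, -0.043, 0.999, -0.0]
contact_force: [0.1, 0.5, -0.7]
gripper_width: 0.751
grasp_force: 0.0
```

```bash
python3 jz.py
```

```text
15.2 [0.5678 0.0606 0.0354] [ 0.1  0.5 -0.7] [ 0.02 -0.04 -0.02] 0.7511251744572106 0.0
floor 259 155 [-55.9, 0.1, 38.4] [ 40 112  56]
end 259 166 [-50.3, 0.1, 35.6] [107  86  46]
end 259 169 [-50.5, 0.0, 43.1] [107  85  46]
end 259 172 [-50.6, 0.0, 49.0] [109  87  47]
rim 259 180 [-49.4, 0.0, 57.6] [157 130  71]
rimL 209 260 [-13.4, -21.9, 57.8] [166 138  77]
rimL 212 300 [8.0, -22.0, 58.9] [163 134  74]
rimR 313 200 [-41.5, 21.6, 58.7] [165 136  77]
rimR 311 260 [-13.7, 22.7, 58.3] [162 133  73]
rimR 309 300 [9.0, 23.7, 57.9] [148 120  66]
```

The jaw lies level in the nest at (-0.5, 0.5) mm from its centre. Now to the bar.

Emit:
send_rows --deltas "0 0 -0.015 0;0 0 -0.05 0;0 0 -0.09 0;-0.002 -0.04 -0.09 0;-0.003 -0.0885 -0.09 0"

```text
t: 15.75
eef_pos: [0.5801, -0.0251, 0.1281]
tool_rot: [0.002, -0.046, 0.999, 0.001]
contact_force: [0.7, -0.3, -0.1]
gripper_width: 0.751
grasp_force: 0.0
```

Emit:
send_rows --deltas "0 0 0 0;0 0 0.03 0;0 0 0.06 0;0 0 0.08 0;0 0 0.088 0" --claw 0.5

```text
t: 16.25
eef_pos: [0.5772, -0.0272, 0.0363]
tool_rot: [-0.001, -0.043, 0.999, -0.0]
contact_force: [-0.4, 0.1, 1.2]
gripper_width: 0.502
grasp_force: 0.0
```

```bash
python3 - <<'E'
from h import *
goto(.5788,-.0272,.034,185)
W=bot.read_camera('wrist'); save(W,'w5.png'); bar(W,.045,None)
P=bot.read_camera('top')
for r in bot.masks_of(P,'jaw_center')[:5]:
    C=cloud(P,r['mask']); print(round(r['confidence'],2),np.round(np.median(C,0),3),len(C))
E
```

```text
t 16.25 at [ 0.5772 -0.0272  0.0363] phi -175.07 F [-0.4  0.1  1.2] -> delta [-0.0016 -0.0001  0.0023] spin -0.1
bar [array([570.4, -27.9]), array([106.4,  12. ]), np.float64(4.9)] [ 245  140   28  193 4779] [258.6693869 232.131199 ]
0.88 [ 0.381 -0.51   0.044] 837
0.88 [ 0.446 -0.186  0.035] 415
0.73 [0.591 0.074 0.061] 167
0.72 [0.559 0.18  0.05 ] 2699
0.62 [ 0.607 -0.441  0.047] 884
```

View pics/w5.png

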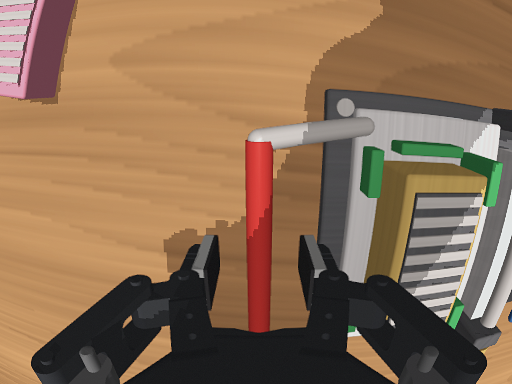

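The bar is between the fingers, centred at (259,232), and the jaw lies flat in the nest at upper right. I close on the bar lightly.

Emit:
send_rows --deltas "0 0 0.002 0;0 0 0.002 0;0 0 0.002 0;0 0 0.002 0;0 0 0.002 0" --claw 0 --force 20

```text
t: 16.9
eef_pos: [0.579, -0.027, 0.0364]
tool_rot: [0.001, -0.043, 0.999, 0.0]
contact_force: [-1.0, 0.8, 6.6]
gripper_width: 0.13
grasp_force: 20.8
```

Emit:
send_rows --deltas "0 0 0 0;0 0 0 0;0 0 0 0"

```text
t: 17.2
eef_pos: [0.5791, -0.027, 0.0364]
tool_rot: [0.001, -0.043, 0.999, 0.0]
contact_force: [-1.4, 0.4, 6.3]
gripper_width: 0.132
grasp_force: 20.8
```

```bash
cat > arc.py <<'E'
import numpy as np,sys
def arc(angs,per=5,r=.172):
    P=lambda a:np.array([-r*np.cos(np.radians(a)),-r*np.sin(np.radians(a))])
    for i in range(0,len(angs)-1,per):
        c=angs[i]; print(angs[i],'->',angs[min(i+per,len(angs)-1)],'; '.join('0 %.4f %.4f 0'%tuple(P(a)-P(c)) for a in angs[i+1:i+per+1]))
if __name__=='__main__':
    arc(list(range(0,106,3))+[105+1.6*k for k in range(1,26)])
    print(); arc([145-1.6*k for k in range(0,26)]+list(range(102,-1,-3)))
E
python3 arc.py; python3 -c "
from h import *
s=bot.get_obs();print(s['t'],s['eef_pos'],s['gripper_width'],s['contact_force'],np.round(s['q'],2))"
```

```text
0 -> 15 0 0.0002 -0.0090 0; 0 0.0009 -0.0180 0; 0 0.0021 -0.0269 0; 0 0.0038 -0.0358 0; 0 0.0059 -0.0445 0
15 -> 30 0 0.0026 -0.0086 0; 0 0.0056 -0.0171 0; 0 0.0090 -0.0254 0; 0 0.0129 -0.0336 0; 0 0.0172 -0.0415 0
30 -> 45 0 0.0047 -0.0077 0; 0 0.0098 -0.0151 0; 0 0.0153 -0.0222 0; 0 0.0211 -0.0291 0; 0 0.0273 -0.0356 0
45 -> 60 0 0.0065 -0.0062 0; 0 0.0134 -0.0120 0; 0 0.0205 -0.0175 0; 0 0.0279 -0.0226 0; 0 0.0356 -0.0273 0
60 -> 75 0 0.0079 -0.0043 0; 0 0.0160 -0.0082 0; 0 0.0244 -0.0116 0; 0 0.0328 -0.0146 0; 0 0.0415 -0.0172 0
75 -> 90 0 0.0088 -0.0021 0; 0 0.0176 -0.0037 0; 0 0.0265 -0.0049 0; 0 0.0355 -0.0056 0; 0 0.0445 -0.0059 0
90 -> 105 0 0.0090 0.0002 0; 0 0.0180 0.0009 0; 0 0.0269 0.0021 0; 0 0.0358 0.0038 0; 0 0.0445 0.0059 0
105 -> 113.0 0 0.0046 0.0013 0; 0 0.0092 0.0027 0; 0 0.0137 0.0043 0; 0 0.0182 0.0060 0; 0 0.0227 0.0078 0
113.0 -> 121.0 0 0.0044 0.0019 0; 0 0.0087 0.0040 0; 0 0.0130 0.0062 0; 0 0.0172 0.0085 0; 0 0.0214 0.0109 0
121.0 -> 129.0 0 0.0041 0.0025 0; 0 0.0081 0.0052 0; 0 0.0120 0.0079 0; 0 0.0159 0.0108 0; 0 0.0197 0.0138 0
129.0 -> 137.0 0 0.0037 
[... 997 characters left out ...]
-0.0445 0.0059 0
75 -> 60 0 -0.0086 0.0026 0; 0 -0.0171 0.0056 0; 0 -0.0254 0.0090 0; 0 -0.0336 0.0129 0; 0 -0.0415 0.0172 0
60 -> 45 0 -0.0077 0.0047 0; 0 -0.0151 0.0098 0; 0 -0.0222 0.0153 0; 0 -0.0291 0.0211 0; 0 -0.0356 0.0273 0
45 -> 30 0 -0.0062 0.0065 0; 0 -0.0120 0.0134 0; 0 -0.0175 0.0205 0; 0 -0.0226 0.0279 0; 0 -0.0273 0.0356 0
30 -> 15 0 -0.0043 0.0079 0; 0 -0.0082 0.0160 0; 0 -0.0116 0.0244 0; 0 -0.0146 0.0328 0; 0 -0.0172 0.0415 0
15 -> 0 0 -0.0021 0.0088 0; 0 -0.0037 0.0176 0; 0 -0.0049 0.0265 0; 0 -0.0056 0.0355 0; 0 -0.0059 0.0445 0
17.2 [ 0.57905771 -0.02702614  0.03635193] 0.13236326744191493 [-1.35989239  0.36385156  6.29611293] [-0.32  0.61  0.34  1.95 -0.33  0.63  1.89]
```

Emit:
send_rows --deltas "0 0 -0.009 0;0 0.001 -0.018 0;0 0.002 -0.027 0;0 0.004 -0.036 0;0 0.006 -0.0445 0"

```text
t: 17.7
eef_pos: [0.5784, -0.0216, 0.081]
tool_rot: [0.001, -0.043, 0.999, -0.0]
contact_force: [5.0, -1.0, -6.4]
gripper_width: 0.13
grasp_force: 19.6
```

```bash
cat > st.py <<'E'
from h import *
s,p,R,f=pose(); l=loc(p,c=(.5788,-.0272)); 
print(round(s['t'],2),'tcp fixture-frame',l,'F',np.round(s['contact_force'],1),'w',round(s['gripper_width'],3),round(s['grasp_force'],1),'tool phi',round(f,2))
for c in ('top','side'):
    P=bot.read_camera(c)
    for q in ('leaf_handle','jaw_center'):
        for r in bot.landmark_of(P,q)[:6]:
            X=loc(r['xyz'],c=(.5788,-.0272))
            if -90<X[0]<90 and -30<X[1]<330: print(c,q,round(r['confidence'],2),X, 'hinge angle',round(np.degrees(np.arctan2(X[2]-45,172-X[1])),1))
E
python3 st.py
```

```text
17.7 tcp fixture-frame [0.1, 5.6, 81.0] F [ 5.  -1.  -6.4] w 0.13 19.6 tool phi -175.07
top leaf_handle 0.22 [-2.9, 174.4, 39.6] hinge angle -114.0
top jaw_center 0.69 [-1.5, 86.4, 64.7] hinge angle 13.0
side leaf_handle 0.6 [-0.7, 5.4, 88.2] hinge angle 14.5
side jaw_center 0.48 [0.3, 92.3, 61.7] hinge angle 11.8
```

The leaf follows, at about 14°. I continue.

Emit:
send_rows --deltas "0 0.0025 -0.0085 0;0 0.0055 -0.017 0;0 0.009 -0.0255 0;0 0.013 -0.0335 0;0 0.017 -0.0415 0"

```text
t: 18.5
eef_pos: [0.5771, -0.006, 0.1219]
tool_rot: [0.001, -0.042, 0.999, -0.001]
contact_force: [5.9, -2.7, -4.9]
gripper_width: 0.129
grasp_force: 19.5
```

Emit:
send_rows --deltas "0 0.0045 -0.0075 0;0 0.01 -0.015 0;0 0.0155 -0.022 0;0 0.021 -0.029 0;0 0.0275 -0.0355 0"

```text
t: 19.0
eef_pos: [0.575, 0.0192, 0.158]
tool_rot: [0.001, -0.042, 0.999, -0.002]
contact_force: [4.5, -9.3, 3.6]
gripper_width: 0.127
grasp_force: 19.9
```

Emit:
send_rows --deltas "0 0.0065 -0.006 0;0 0.0135 -0.012 0;0 0.0205 -0.0175 0;0 0.028 -0.0225 0;0 0.0355 -0.0275 0"

```text
t: 19.5
eef_pos: [0.5722, 0.0523, 0.1866]
tool_rot: [0.001, -0.04, 0.999, -0.003]
contact_force: [0.7, -13.0, 13.1]
gripper_width: 0.13
grasp_force: 20.6
```

```bash
python3 st.py
```

```text
19.5 tcp fixture-frame [0.4, 79.8, 186.6] F [  0.7 -13.   13.1] w 0.13 20.6 tool phi -175.36
top jaw_center 0.27 [-0.7, 176.1, 3.9] hinge angle -95.7
side leaf_handle 0.88 [-1.8, 80.3, 193.4] hinge angle 58.3
side jaw_center 0.63 [-1.4, 175.4, -0.2] hinge angle -94.3
side jaw_center 0.57 [1.4, 131.2, 105.8] hinge angle 56.1
```

Emit:
send_rows --deltas "0 0.008 -0.005 0;0 0.016 -0.01 0;0 0.0245 -0.014 0;0 0.033 -0.017 0;0 0.0415 -0.0195 0"

```text
t: 20.3
eef_pos: [0.5683, 0.0974, 0.2055]
tool_rot: [0.001, -0.042, 0.999, -0.001]
contact_force: [1.1, -5.8, 6.5]
gripper_width: 0.128
grasp_force: 20.6
```

Emit:
send_rows --deltas "0 0.009 -0.002 0;0 0.0175 -0.0035 0;0 0.0265 -0.005 0;0 0.0355 -0.0055 0;0 0.0445 -0.006 0"

```text
t: 20.8
eef_pos: [0.5642, 0.1439, 0.2106]
tool_rot: [0.001, -0.043, 0.999, -0.0]
contact_force: [4.9, -1.9, 1.7]
gripper_width: 0.128
grasp_force: 21.1
```

```bash
python3 st.py
```

```text
20.8 tcp fixture-frame [0.4, 171.7, 210.6] F [ 4.9 -1.9  1.7] w 0.128 21.1 tool phi -175.11
top leaf_handle 0.94 [-0.4, 171.6, 219.2] hinge angle 89.9
top jaw_center 0.45 [3.1, 166.4, 122.7] hinge angle 85.9
side leaf_handle 0.63 [1.7, 172.5, 220.0] hinge angle 90.2
```

Upright with small forces. I go on gently over the top.

Emit:
send_rows --deltas "0 0.009 0 0;0 0.018 0.001 0;0 0.027 0.002 0;0 0.036 0.004 0;0 0.0445 0.006 0"

```text
t: 21.6
eef_pos: [0.56, 0.1896, 0.2038]
tool_rot: [0.0, -0.043, 0.999, 0.0]
contact_force: [5.6, -0.2, 0.3]
gripper_width: 0.127
grasp_force: 21.2
```

Emit:
send_rows --deltas "0 0.0045 0.0015 0;0 0.009 0.0025 0;0 0.0135 0.0045 0;0 0.018 0.006 0;0 0.0225 0.008 0"

```text
t: 22.1
eef_pos: [0.5579, 0.2116, 0.1956]
tool_rot: [0.0, -0.043, 0.999, 0.0]
contact_force: [6.0, 0.3, 0.5]
gripper_width: 0.126
grasp_force: 21.5
```

Emit:
send_rows --deltas "0 0.0045 0.002 0;0 0.0085 0.004 0;0 0.013 0.006 0;0 0.017 0.0085 0;0 0.0215 0.011 0"

```text
t: 22.6
eef_pos: [0.5558, 0.2327, 0.1846]
tool_rot: [-0.0, -0.043, 0.999, -0.0]
contact_force: [5.9, -1.2, -0.8]
gripper_width: 0.131
grasp_force: 21.4
```

Emit:
send_rows --deltas "0 0 0 0;0 0 0 0;0 0 0 0"

```text
t: 22.9
eef_pos: [0.5558, 0.2327, 0.1846]
tool_rot: [-0.0, -0.043, 0.999, 0.0]
contact_force: [5.2, 1.3, 1.0]
gripper_width: 0.131
grasp_force: 21.6
```

```bash
python3 st.py
```

```text
22.9 tcp fixture-frame [-0.2, 260.9, 184.6] F [5.2 1.3 1. ] w 0.131 21.6 tool phi -175.04
top leaf_handle 0.92 [3.9, 260.8, 194.2] hinge angle 120.8
top jaw_center 0.71 [-0.3, 226.4, 93.9] hinge angle 138.0
side leaf_handle 0.7 [-1.2, 262.3, 195.5] hinge angle 121.0
```

Emit:
send_rows --deltas "0 0.004 0.0025 0;0 0.008 0.005 0;0 0.012 0.008 0;0 0.016 0.011 0;0 0.0195 0.014 0"

```text
t: 23.7
eef_pos: [0.5543, 0.251, 0.171]
tool_rot: [-0.0, -0.043, 0.999, -0.001]
contact_force: [2.9, -2.3, 7.6]
gripper_width: 0.132
grasp_force: 22.4
```

Emit:
send_rows --deltas "0 0.0035 0.003 0;0 0.0075 0.0065 0;0 0.011 0.0095 0;0 0.014 0.013 0;0 0.0175 0.0165 0"

```text
t: 24.2
eef_pos: [0.5526, 0.2697, 0.1538]
tool_rot: [-0.0, -0.043, 0.999, -0.0]
contact_force: [4.2, 1.4, 3.1]
gripper_width: 0.127
grasp_force: 22.1
```

Emit:
send_rows --deltas "0 0.003 0.0035 0;0 0.0065 0.007 0;0 0.0095 0.011 0;0 0.012 0.0145 0;0 0.0145 0.018 0"

```text
t: 24.7
eef_pos: [0.5512, 0.284, 0.136]
tool_rot: [-0.0, -0.043, 0.999, 0.0]
contact_force: [3.5, 0.8, -0.4]
gripper_width: 0.131
grasp_force: 21.8
```

```bash
python3 st.py
```

```text
24.7 tcp fixture-frame [-0.4, 312.4, 136.0] F [ 3.5  0.8 -0.4] w 0.131 21.8 tool phi -175.04
top leaf_handle 0.85 [1.3, 312.0, 145.0] hinge angle 144.5
side leaf_handle 0.63 [-0.9, 311.0, 146.4] hinge angle 143.9
side leaf_handle 0.29 [3.3, 224.0, 110.5] hinge angle 128.4
```

At about 144.5°. I press gently onto the stop.

Emit:
send_rows --deltas "0 0.0005 0.001 0;0 0.0015 0.002 0;0 0.002 0.003 0;0 0.0025 0.004 0;0 0.0025 0.004 0"

```text
t: 25.5
eef_pos: [0.5512, 0.2847, 0.1346]
tool_rot: [-0.001, -0.043, 0.999, -0.0]
contact_force: [-4.7, -3.7, 20.1]
gripper_width: 0.13
grasp_force: 23.6
```

Emit:
send_rows --deltas "0 0.0005 0.001 0;0 0.001 0.002 0;0 0.001 0.002 0"

```text
t: 25.8
eef_pos: [0.5514, 0.2849, 0.1342]
tool_rot: [-0.0, -0.042, 0.999, -0.0]
contact_force: [-8.6, -8.4, 31.7]
gripper_width: 0.128
grasp_force: 24.8
```

```bash
python3 st.py
```

```text
25.8 tcp fixture-frame [-0.1, 313.3, 134.2] F [-8.6 -8.4 31.7] w 0.128 24.8 tool phi -175.17
top leaf_handle 0.95 [-2.6, 315.2, 143.8] hinge angle 145.4
side leaf_handle 0.61 [0.6, 312.1, 144.7] hinge angle 144.6
```

It is hard on the stop, so closed. I relax and swing back.

Emit:
send_rows --deltas "0 -0.001 -0.002 0;0 -0.002 -0.004 0;0 -0.0035 -0.006 0;0 -0.0065 -0.01 0;0 -0.0095 -0.0135 0"

```text
t: 26.6
eef_pos: [0.5519, 0.2779, 0.1439]
tool_rot: [-0.0, -0.043, 0.999, 0.0]
contact_force: [2.4, 4.3, -1.4]
gripper_width: 0.133
grasp_force: 21.9
```

Emit:
send_rows --deltas "0 -0.003 -0.0035 0;0 -0.006 -0.007 0;0 -0.009 -0.011 0;0 -0.0125 -0.0145 0;0 -0.016 -0.0175 0"

```text
t: 27.1
eef_pos: [0.5533, 0.262, 0.162]
tool_rot: [-0.0, -0.043, 0.999, 0.0]
contact_force: [2.0, 5.1, 2.6]
gripper_width: 0.132
grasp_force: 21.9
```

Emit:
send_rows --deltas "0 -0.0035 -0.003 0;0 -0.007 -0.006 0;0 -0.011 -0.009 0;0 -0.0145 -0.012 0;0 -0.0185 -0.0145 0"

```text
t: 27.6
eef_pos: [0.5548, 0.2447, 0.177]
tool_rot: [0.0, -0.044, 0.999, 0.001]
contact_force: [-0.4, 7.8, 6.1]
gripper_width: 0.128
grasp_force: 21.7
```

```bash
python3 st.py
```

```text
27.6 tcp fixture-frame [-0.2, 273.0, 177.0] F [-0.4  7.8  6.1] w 0.128 21.7 tool phi -174.99
top leaf_handle 0.8 [0.2, 274.2, 183.4] hinge angle 126.4
top jaw_center 0.69 [-4.0, 175.7, -1.3] hinge angle -94.6
top jaw_center 0.66 [-1.0, 232.3, 91.4] hinge angle 142.4
side leaf_handle 0.6 [-0.9, 273.6, 188.0] hinge angle 125.4
```

Emit:
send_rows --deltas "0 -0.004 -0.0025 0;0 -0.0075 -0.005 0;0 -0.0115 -0.0075 0;0 -0.015 -0.01 0;0 -0.019 -0.012 0"

```text
t: 28.4
eef_pos: [0.5565, 0.2257, 0.1892]
tool_rot: [0.0, -0.044, 0.999, 0.001]
contact_force: [-1.1, 5.9, 7.2]
gripper_width: 0.127
grasp_force: 21.9
```

Emit:
send_rows --deltas "0 -0.004 -0.002 0;0 -0.008 -0.004 0;0 -0.012 -0.006 0;0 -0.0165 -0.008 0;0 -0.0205 -0.0095 0"

```text
t: 28.9
eef_pos: [0.5583, 0.204, 0.1983]
tool_rot: [0.0, -0.043, 0.999, 0.0]
contact_force: [-1.1, 3.9, 6.2]
gripper_width: 0.133
grasp_force: 22.1
```

Emit:
send_rows --deltas "0 -0.0045 -0.0015 0;0 -0.0085 -0.003 0;0 -0.013 -0.0045 0;0 -0.017 -0.0055 0;0 -0.0215 -0.0065 0"

```text
t: 29.4
eef_pos: [0.5602, 0.182, 0.2041]
tool_rot: [-0.0, -0.043, 0.999, 0.0]
contact_force: [-1.1, 2.8, 5.5]
gripper_width: 0.127
grasp_force: 22.3
```

Emit:
send_rows --deltas "0 -0.008 -0.0015 0;0 -0.016 -0.003 0;0 -0.024 -0.004 0;0 -0.032 -0.0045 0;0 -0.04 -0.005 0"

```text
t: 29.9
eef_pos: [0.5635, 0.1414, 0.2086]
tool_rot: [-0.0, -0.043, 0.999, -0.0]
contact_force: [2.1, 1.5, -0.6]
gripper_width: 0.128
grasp_force: 22.0
```

```bash
python3 st.py
```

```text
29.9 tcp fixture-frame [-0.5, 169.3, 208.6] F [ 2.1  1.5 -0.6] w 0.128 22.0 tool phi -175.09
top leaf_handle 0.95 [2.7, 169.6, 215.2] hinge angle 89.2
top leaf_handle 0.38 [-0.5, 145.6, 131.6] hinge angle 73.0
side leaf_handle 0.58 [0.9, 169.2, 220.8] hinge angle 89.1
side leaf_handle 0.21 [-0.6, 152.0, 129.7] hinge angle 76.7
side jaw_center 0.59 [2.2, 237.9, 86.9] hinge angle 147.6
```

Emit:
send_rows --deltas "0 -0.0085 0 0;0 -0.017 0.001 0;0 -0.0255 0.002 0;0 -0.034 0.004 0;0 -0.0425 0.006 0"

```text
t: 30.7
eef_pos: [0.5672, 0.0991, 0.2027]
tool_rot: [-0.0, -0.043, 0.999, -0.0]
contact_force: [0.5, 1.0, 1.0]
gripper_width: 0.131
grasp_force: 21.7
```

Emit:
send_rows --deltas "0 -0.0085 0.0025 0;0 -0.017 0.0055 0;0 -0.0255 0.009 0;0 -0.0335 0.013 0;0 -0.0415 0.017 0"

```text
t: 31.2
eef_pos: [0.5708, 0.0583, 0.1854]
tool_rot: [-0.0, -0.043, 0.999, -0.0]
contact_force: [-0.5, -0.5, 0.5]
gripper_width: 0.125
grasp_force: 21.8
```

Emit:
send_rows --deltas "0 -0.0075 0.0045 0;0 -0.015 0.01 0;0 -0.022 0.0155 0;0 -0.029 0.021 0;0 -0.0355 0.0275 0"

```text
t: 31.7
eef_pos: [0.5739, 0.0229, 0.1579]
tool_rot: [-0.0, -0.043, 0.999, -0.0]
contact_force: [-1.4, -0.1, 0.2]
gripper_width: 0.132
grasp_force: 21.9
```

```bash
python3 st.py
```

```text
31.7 tcp fixture-frame [-0.5, 50.4, 157.9] F [-1.4 -0.1  0.2] w 0.132 21.9 tool phi -175.06
top jaw_center 0.6 [3.7, 234.9, 89.2] hinge angle 144.9
side leaf_handle 0.77 [-1.4, 48.3, 168.1] hinge angle 44.9
side leaf_handle 0.33 [-5.9, 174.9, -1.8] hinge angle -93.5
side jaw_center 0.72 [-2.2, 240.1, 87.8] hinge angle 147.9
```

Emit:
send_rows --deltas "0 -0.006 0.0065 0;0 -0.012 0.0135 0;0 -0.0175 0.0205 0;0 -0.0225 0.028 0;0 -0.0275 0.0355 0"

```text
t: 32.5
eef_pos: [0.5763, -0.0041, 0.1221]
tool_rot: [-0.0, -0.043, 0.999, 0.0]
contact_force: [-1.7, 0.9, -0.8]
gripper_width: 0.128
grasp_force: 22.0
```

Emit:
send_rows --deltas "0 -0.0045 0.008 0;0 -0.008 0.016 0;0 -0.0115 0.0245 0;0 -0.0145 0.033 0;0 -0.017 0.0415 0"

```text
t: 33.0
eef_pos: [0.5779, -0.0211, 0.0807]
tool_rot: [0.0, -0.043, 0.999, -0.0]
contact_force: [-1.3, -0.4, 0.1]
gripper_width: 0.126
grasp_force: 22.1
```

Emit:
send_rows --deltas "0 -0.001 0.006 0;0 -0.002 0.012 0;0 -0.003 0.018 0;0 -0.004 0.024 0;0 -0.005 0.03 0"

```text
t: 33.5
eef_pos: [0.5784, -0.0263, 0.051]
tool_rot: [0.0, -0.043, 0.999, -0.0]
contact_force: [-1.1, -4.2, 0.0]
gripper_width: 0.128
grasp_force: 22.5
```

Emit:
send_rows --deltas "0 0 0.003 0;0 0 0.006 0;0 0 0.009 0;0 0 0.012 0;0 0 0.0145 0"

```text
t: 34.0
eef_pos: [0.5784, -0.027, 0.0367]
tool_rot: [0.0, -0.043, 0.999, -0.001]
contact_force: [-1.0, -6.3, -0.2]
gripper_width: 0.13
grasp_force: 22.7
```

```bash
python3 st.py
```

```text
34.0 tcp fixture-frame [-0.4, 0.2, 36.7] F [-1.  -6.3 -0.2] w 0.13 22.7 tool phi -175.11
top jaw_center 0.6 [1.8, 233.3, 92.3] hinge angle 142.3
side leaf_handle 0.78 [-2.6, 0.0, 45.7] hinge angle 0.2
side jaw_center 0.77 [1.4, 241.6, 86.1] hinge angle 149.4
```

Not yet on the stop (no vertical force). I lower until it touches.

Emit:
send_rows --deltas "0 0 0.001 0;0 0 0.002 0;0 0 0.003 0;0 0 0.003 0"

```text
t: 34.7
eef_pos: [0.5785, -0.027, 0.0344]
tool_rot: [0.0, -0.043, 0.999, -0.0]
contact_force: [-3.1, -5.8, 5.0]
gripper_width: 0.13
grasp_force: 23.2
```

Emit:
send_rows --deltas "0 0 0.001 0;0 0 0.002 0;0 0 0.002 0"

```text
t: 35.0
eef_pos: [0.5785, -0.027, 0.034]
tool_rot: [0.0, -0.042, 0.999, -0.0]
contact_force: [-8.8, -4.7, 22.4]
gripper_width: 0.127
grasp_force: 24.7
```

Emit:
send_rows --deltas "0 0 -0.001 0;0 0 -0.001 0;0 0 -0.001 0" --claw 0.3

```text
t: 35.3
eef_pos: [0.5786, -0.0245, 0.0327]
tool_rot: [0.0, -0.044, 0.999, 0.0]
contact_force: [1.3, -0.1, -0.8]
gripper_width: 0.297
grasp_force: 0.0
```

Emit:
send_rows --deltas "0 0 0 0;0 0 0 0;0 0 0 0" --claw 0.5

```text
t: 35.6
eef_pos: [0.5782, -0.0256, 0.0328]
tool_rot: [-0.0, -0.043, 0.999, 0.0]
contact_force: [0.3, 0.4, -0.8]
gripper_width: 0.5
grasp_force: 0.0
```

Emit:
send_rows --deltas "0 0 -0.01 0;0 0 -0.03 0;0 0 -0.07 0;0 0 -0.11 0;0 0 -0.15 0"

```text
t: 36.1
eef_pos: [0.578, -0.026, 0.1851]
tool_rot: [0.0, -0.043, 0.999, -0.0]
contact_force: [0.9, 0.0, 0.3]
gripper_width: 0.498
grasp_force: 0.0
```

Emit:
send_rows --deltas "0 0.01 -0.02 0;0 0.03 -0.04 0;0 0.06 -0.07 0;0 0.08 -0.1 0;0 0.09 -0.11 0"

```text
t: 36.6
eef_pos: [0.5716, 0.0661, 0.2966]
tool_rot: [0.003, -0.044, 0.999, 0.001]
contact_force: [1.3, -0.6, 0.2]
gripper_width: 0.5
grasp_force: 0.0
```

```bash
python3 st.py; python3 - <<'E'
from h import *
W=bot.read_camera('wrist'); bar(W,.045,None)
S=bot.read_camera('side')
a=W['img'][60:300]; b=cv2.resize(S['img'][110:230,190:350],(480,360)); b=cv2.copyMakeBorder(b,0,0,0,32,cv2.BORDER_CONSTANT)
cv2.imwrite('pics/w6.png',np.vstack([a,b])[:,:,::-1])
E
```

```text
36.6 tcp fixture-frame [0.9, 93.6, 296.6] F [ 1.3 -0.6  0.2] w 0.5 0.0 tool phi -174.92
top leaf_handle 0.7 [0.8, 1.4, 44.5] hinge angle -0.2
top jaw_center 0.61 [1.5, 235.1, 89.0] hinge angle 145.1
top jaw_center 0.49 [-2.8, 83.7, 27.5] hinge angle -11.2
side leaf_handle 0.64 [-2.1, 0.9, 47.9] hinge angle 1.0
side jaw_center 0.74 [-1.9, 240.5, 85.5] hinge angle 149.4
bar [array([578.5, -27. ]), array([120.6,  12.2]), np.float64(5.0)] [185 118  13  89 766] [191.25456919 160.81462141]
```

View pics/w6.png

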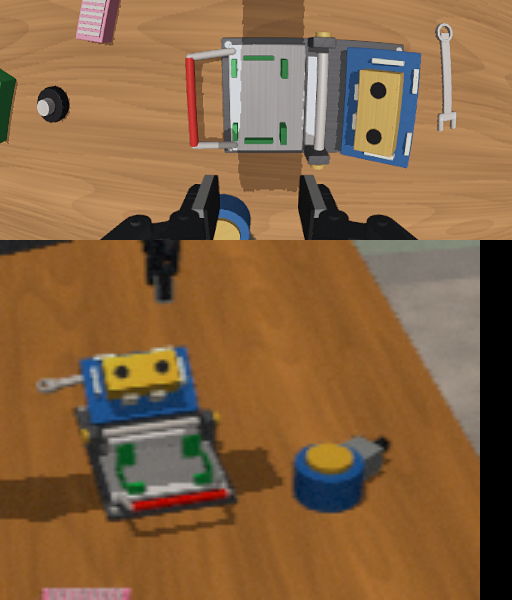

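The jaw lies in the blue receiver with both bolt holes up, at (378,90) and (373,136) in the wrist part. The leaf is open with the bar at (191,100), and the bystanders look undisturbed. I check flatness by depth, then hand in.

```bash
python3 - <<'E'
from h import *
W=bot.read_camera('wrist')
def fit(px):
    A=np.array([loc(wpt(W,u,v),c=(.5788,-.0272)) for u,v in px]); c,*_=np.linalg.lstsq(np.c_[A[:,:2],np.ones(len(A))],A[:,2],rcond=None)
    print('slope x,y deg',np.degrees(np.arctan(c[:2])).round(1),'res',np.abs(A[:,2]-np.c_[A[:,:2],np.ones(len(A))]@c).max().round(1),'gap to floor',A.mean(0)); return c
j=fit([(366,140),(398,142),(378,172),(362,205),(392,208),(395,180)])
b=fit([(408,130),(407,155),(404,190),(352,200),(357,145),(401,218)])
y=250; print('thickness', (j[1]*y+j[2]-b[1]*y-b[2])*np.cos(np.radians(35)))
E
```

```text
slope x,y deg [-1.  32.7] res 2.0 gap to floor [  0.75       234.38333333 107.68333333]
slope x,y deg [-4.9 25.2] res 8.9 gap to floor [  5.16666667 254.5         83.25      ]
thickness 29.59865990992509
```

```bash
python3 -c "
from station import bot
print(bot.hand_in())"
```

```text
the job is handed in; nothing more can be done
None
```

The jaw is turned over and lies in the blue receiver with its bolt holes up; the leaf was swung over and back under control and is fully open again, and the job is handed in at about 37 s of 72 s.

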